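# Set the extension leg of a crosscut sled and lock its cam

### The job

Hang the slat with the bolt hole on the saw sled's stop pin, so that it lies flat in the channel and alongside the fence. Then hold the leg by its black grip, slide it until its pointer stands at the pencil line, and, without letting go of the grip, swing the cam lever fully closed with the leg still at the line. Finish while still holding the grip, with the slat on its pin, and leave the other things on the bench and sled where they are.

Things in the scene. Friction and masses are not known exactly. Their poses are not given: they have to be found in the camera images.
- sled: Plywood crosscut sled, fixed on the bench: board 250 (its x) by 510 mm (its y), top 28 mm above the bench. Origin at bench height, z up; board spans x -115..135, y -260..250 mm in its frame. The leg slides along the sled's y axis on the line x = -30 mm. Saw kerf across the board at y = 180 mm
- fence (a point): Foot, on the board, of that end of the wooden fence's working face which is nearer the pin. The fence runs from here 180 mm along the sled's +y, is 30 mm thick towards -x and 42 mm high; its face is 25 mm to the -x side of the leg's line. A guard block of the same height stands behind it
- channel_end (a point): End of the channel the leg runs in, on its line at board height. Two rails 13 mm high and 45 mm apart, with a 26 mm wide scale batten (12 mm high) on their -x side, run from here 215 mm along the sled's -y. Between here and the fence (105 mm) nothing stands up beside the leg's line
- slat: Loose pale wooden slat, 280 x 38 x 22 mm, 0.1 to 0.17 kg, with a 13 mm through hole near one end; flat on the bench at the start. Origin at the middle of its underside, x along its length, z up; the hole is 118 mm from the origin towards -x. On the sled its x axis must point along the sled's +y; it then has 3 mm room on either side in the channel and 6 mm to the fence
- slat_hole (a point): Centre of the slat's hole at its underside
- pin (a point): Foot of the steel stop pin that stands on the leg's bar: the point on the pin's axis on which a hung slat's underside rests, 29 mm above the bench. The pin is 10 mm thick and 40 mm high, its last 11 mm tapered to a blunt nose
- leg (a joint): Slide of the extension leg (steel bar carrying pin, pointer, cam lever and grip) along the sled's +y, in m: 0 = fully out, 0.12 = fully in towards the kerf. About 3 N of friction; it stays where it is left, but the closing cam drags it a few mm along +y if it is not held
- pointer (a point): Tip of the leg's dark pointer needle, which lies over the scale, 43 mm above the bench
- mark_line (a point): The pencil line across a piece of paper tape on the scale, at the point where the pointer's tip should come. It does not move. The leg has to be slid in (sled's +y) by 25 to 105 mm to get there
- leg_grip: Black upright cylindrical grip of the leg, 36 mm in diameter and 48 mm tall (56 to 104 mm above the bench), on the leg's line, 100 mm from the pin towards the sled's -y. Origin on its axis at its lower end. It revolves freely on its post, so a hand holding it can turn about its axis without turning the leg
- cam_lever (a joint): Cam lever, hinged on the grip's own upright axis and moving with the leg, in rad: 0 = open (points 30 degrees from the sled's +x towards -y), grows clockwise seen from above, 1.05 = closed on its stop (points along the sled's -y). Starts at 0 to 0.12. From about 0.5 its eccentric bears on the rail and turning takes about 0.2 N m. It stays where it is left
- paddle (a point): Middle of the top edge of the lever's upright thumb plate: radial, 6 mm thick, 23 to 62 mm from the grip's axis, 52 to 80 mm above the bench. Under it the flat arm and hub (hub top 54 mm). One-handed: grip with the fingers some 0.9 rad counter-clockwise of the plate, then turn the hand clockwise, so that the side of a finger sweeps the plate round
- plain_slat: Bystander: loose slat of the same timber and size without a hole, beside the other. Origin at the middle of its underside
- pencil: Bystander: flat carpenter's pencil lying on the sled's board, 180 mm long. Origin at the middle of its underside
- offcut: Bystander: wooden offcut 55 x 38 x 22 mm on the sled's board. Origin at the middle of its underside
- tape_measure: Bystander: tape measure case 70 x 40 x 62 mm on the bench. Origin under its middle
- glue_bottle: Bystander: white bottle, 64 mm wide, 180 mm tall. Origin under its middle
- screwdriver: Bystander: screwdriver lying on the bench at the left

How it is judged:
By the outcome, as a careful person would: the job done as asked, in the order asked, and still so for the second after the job is handed in, while the arm keeps its last pose, push and grip.
It also fails if it takes over 69 s, if anything falls off the work surface, if the arm or the gripper's body presses on something with over 40 N, if the wrist force passes 120 N, or if a joint passes its speed limit or range.

### The arm

A 6-joint arm with a two-finger parallel gripper is mounted at the origin on the work surface. World frame = base frame: x ahead of the robot, y to its left, z up, the work surface at z = 0. Lengths are in m, angles in degrees, forces in N, time in s.
With the tool pointing down it reaches from about 0.325 to 0.925 m from the base axis. Payload 3.1 kg.
Tool frame: the origin (TCP) lies at the very end of the fingers, on their centre line; the grasp point (between the pads) lies 19 mm behind it (bot.grasp_offset is the distance from the TCP to the grasp point, in m); z points along the fingers, y is the direction in which the jaws open and shut (so a half turn about z gives the same grasp; the last joint's range is limited). The gripper opens to 85 mm and grips with 20 to 120 N. Pads are 22 mm wide; open, the fingers measure 114 mm over their backs; the gripper's body (76 mm by 85 mm) begins 54 mm behind the grasp point. The pads swing forward as they close: fully open they stand 13 mm farther back than shut.
Start: joints at [63.644, 12.427, 92.441, -0, 75.132, -6.429], TCP at [0.213, 0.588, 0.231] pointing down, gripper open.
Joint ranges: [-157.48, 157.48], [-44.54, 120.13], [17.64, 146.25], [-64.5, 244.5], [7.68, 150.69], [-147.95, 147.95]. Speed limits (degrees/s): [159.86, 159.86, 180, 180, 180, 180].

### API

Orientations are given as [roll, pitch, yaw] about the fixed x, y, z axes, in that order (R = Rz(yaw) Ry(pitch) Rx(roll)).
In Python, from station import bot, viewer, read_time, read_joint_pos, read_joint_velocities, read_joint_torque, read_position, read_eef_rot, read_wrist_force, read_moment, read_finger_gap gives the robot as it stands. The module is installed in compiled form; this text tells all that it offers. Calls block until the motion is done:
- bot.reach(position, orientation): joint-space move of the TCP to a pose.
- bot.move_linear(position, rot=None, max_speed=0.15, contact_N=None): straight line of the TCP; rot=None keeps the orientation; max_speed is the mean speed in m/s. With contact_N (N) it stops when the force on the tool has changed by that much, and returns True; else False.
- bot.goto_joints(angles): joint-space move.
- bot.move_gripper(opening): finger opening in m; the grip force is fixed at half the most; returns when the fingers have stopped.
- bot.pause(seconds).
- bot.inverse_kinematics(position, orientation): joint angles nearest the present ones, or None.
- viewer.grab_frame(name): name is "side" or "top"; returns the picture (400x640x3 uint8, blue, green, red); there is no depth.
- viewer.camera_model(name): a dict with "intrinsics" (3x3 intrinsics, pixels), "k1" (the pictures are not rectified: a ray, as slopes to the right and down, at radius r is drawn at 1 + k1 r^2 times it, then the intrinsics apply), "view" (4x4, takes a point from world to camera coordinates). Camera axes: x right, y down, z forward; pixel columns grow to the right and rows downward; lengths in m; the calibration is good to about 2 mm. A picture is of the moment at which its call begins. camera_model takes no time and is no camera call.
A pose or a line that the arm cannot do raises bot.MotionError and nothing moves.
- bot.sign_off(): hands the job in, once; it reports no verdict.
Readings, each from a call of its own:
- read_time(): time.
- read_joint_pos(): joint angles.
- read_joint_velocities(): joint speeds.
- read_joint_torque(): joint torques, N m.
- read_position(): TCP position.
- read_eef_rot(): TCP orientation.
- read_wrist_force(): force on the tool from outside, world axes, zero at the start.
- read_moment(): the same for the moment, N m.
- read_finger_gap(): finger opening in m.
Only numpy, scipy, OpenCV 4.12 (cv2) and the standard library are available. Lean on these libraries where they do the work, as an engineer would, in place of code of your own. Each camera call takes 0.05 s, during which the arm holds its last target.

## Working session

There is one attempt and no reset: what is moved stays moved. The work goes in short steps, each a Python script; the robot and the scene stay as the last script left them, time stands still between calls to the robot, and variables do not carry over. Pictures are saved under pics/ and viewed, and the job is handed in when it is done.

```bash
mkdir -p pics; ls; python3 - <<'E'
from station import *
import cv2
for n in ("side","top"):
    cv2.imwrite(f"pics/{n}0.png",viewer.grab_frame(n)); print(n,viewer.camera_model(n))
print(read_time(),read_position(),read_eef_rot(),read_finger_gap(),bot.grasp_offset)
E
```

```text
pics
side {'intrinsics': array([[393.38122358,   0.        , 320.52688707],
       [  0.        , 393.38122358, 199.90367103],
       [  0.        ,   0.        ,   1.        ]]), 'k1': -0.02027992721738889, 'view': array([[ 0.9331605 , -0.35945391,  0.00209038, -0.47286259],
       [-0.28008327, -0.7307308 , -0.62256394,  0.17295501],
       [ 0.22531054,  0.58036659, -0.78256615,  1.06196948],
       [ 0.        ,  0.        ,  0.        ,  1.        ]])}
top {'intrinsics': array([[505.13064728,   0.        , 314.66291932],
       [  0.        , 505.13064728, 195.64859978],
       [  0.        ,   0.        ,   1.        ]]), 'k1': -0.14024179840781956, 'view': array([[ 0.00535278, -0.99997776, -0.00397804,  0.01623394],
       [-0.99466331, -0.00491436, -0.10305706,  0.53172057],
       [ 0.10303522,  0.00450845, -0.99466749,  1.78033256],
       [ 0.        ,  0.        ,  0.        ,  1.        ]])}
0.1 [0.21266605 0.58693183 0.23007964] [-1.79874287e+02 -1.41238010e-02  1.60073230e+02] 0.08550548164992411 0.0187
```

View pics/top0.png

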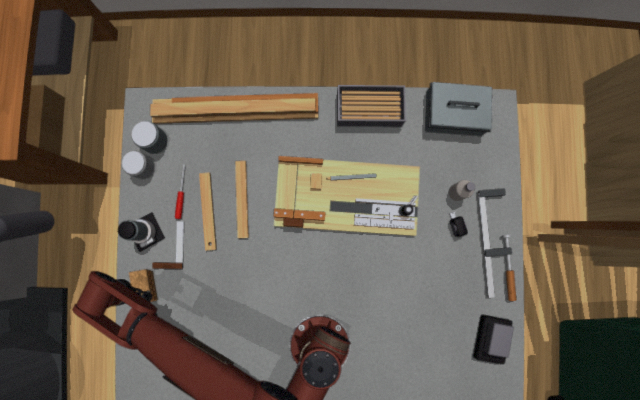

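View pics/side0.png

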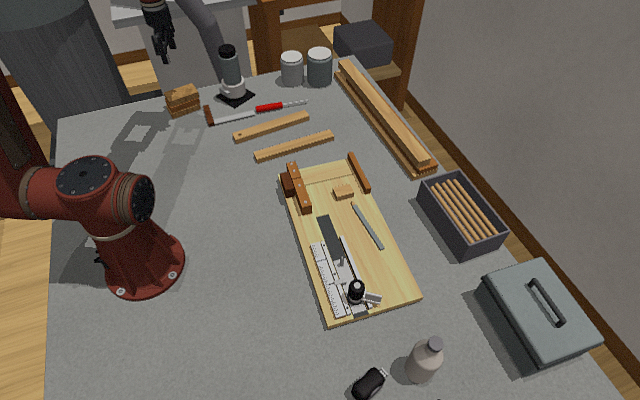

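The top view shows the sled near px (275–420, 157–237), with the leg's grip near (408,210). The holed slat is near (207,212) with its hole at about (209,243). Next I'll zoom in.

```bash
python3 - <<'E'
import cv2
t=cv2.imread("pics/top0.png");s=cv2.imread("pics/side0.png")
cv2.imwrite("pics/t_sled.png",cv2.resize(t[150:245,265:425],None,fx=5,fy=5,interpolation=cv2.INTER_CUBIC))
cv2.imwrite("pics/t_slat.png",cv2.resize(t[155:260,190:255],None,fx=5,fy=5,interpolation=cv2.INTER_CUBIC))
cv2.imwrite("pics/s_sled.png",cv2.resize(s[150:330,270:430],None,fx=3.3,fy=3.3,interpolation=cv2.INTER_CUBIC))
cv2.imwrite("pics/s_leg.png",cv2.resize(s[205:330,300:400],None,fx=4.8,fy=4.8,interpolation=cv2.INTER_CUBIC))
E
```

```text
(no output)
```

View pics/t_sled.png

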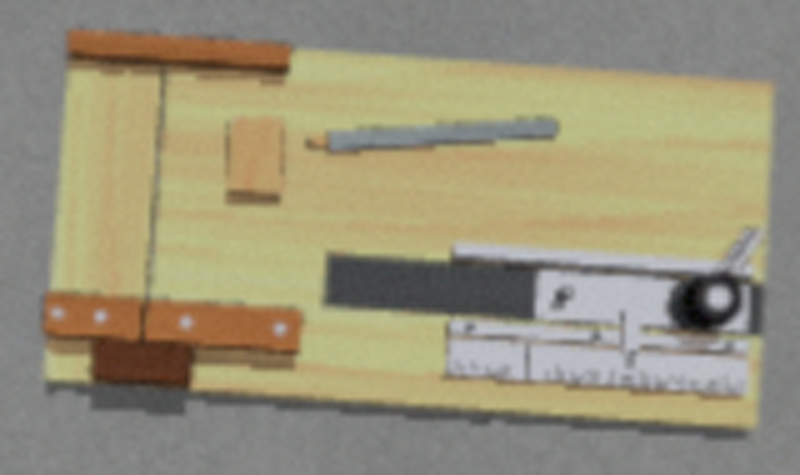

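View pics/t_slat.png

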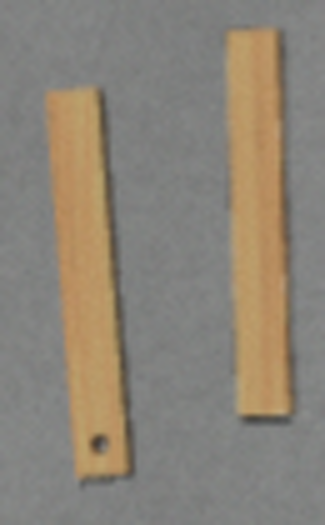

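View pics/s_leg.png

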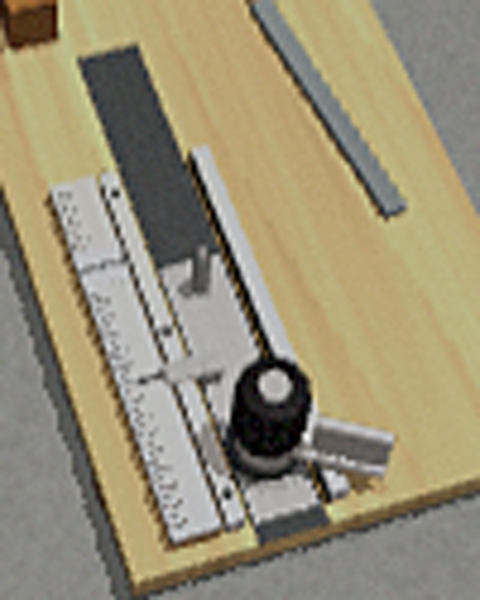

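```bash
cat > h.py <<'E'
import numpy as np, cv2
from station import *
def _d(c): 
    return np.array([c["k1"],0,0,0,0.])
def ray(name,px):
    c=viewer.camera_model(name);K=c["intrinsics"];V=c["view"]
    p=cv2.undistortPoints(np.array(px,float).reshape(-1,1,2),K,_d(c)).reshape(-1,2)
    d=np.c_[p,np.ones(len(p))]@V[:3,:3]
    o=-V[:3,:3].T@V[:3,3]
    return o,d
def onz(name,px,z):
    o,d=ray(name,px); return o+d*((z-o[2])/d[:,2])[:,None]
def tri(p1,p2):
    o1,d1=ray("top",p1);o2,d2=ray("side",p2);out=[]
    for a,b in zip(d1,d2):
        a=a/np.linalg.norm(a);b=b/np.linalg.norm(b)
        A=np.zeros((3,3));y=np.zeros(3)
        for o,d in((o1,a),(o2,b)):
            M=np.eye(3)-np.outer(d,d);A+=M;y+=M@o
        x=np.linalg.solve(A,y)
        out.append(np.r_[x,1000*np.linalg.norm((np.eye(3)-np.outer(a,a))@(x-o1))])
    return np.array(out)
def proj(name,P):
    c=viewer.camera_model(name);V=c["view"]
    return cv2.projectPoints(np.atleast_2d(P).astype(float),cv2.Rodrigues(V[:3,:3])[0],V[:3,3],c["intrinsics"],_d(c))[0].reshape(-1,2)
def unit(deg): return np.array([np.cos(np.radians(deg)),np.sin(np.radians(deg))])
E
cat > m1.py <<'E'
from h import *
for n in("top","side"):
    im=cv2.imread(f"pics/{n}0.png");hsv=cv2.cvtColor(im,cv2.COLOR_BGR2HSV)
    # slats
    m=cv2.inRange(hsv,(8,80,90),(25,255,255)); m=cv2.morphologyEx(m,cv2.MORPH_CLOSE,np.ones((3,3)))
    cs,_=cv2.findContours(m,cv2.RETR_EXTERNAL,cv2.CHAIN_APPROX_NONE)
    for c in cs:
        if cv2.contourArea(c)<250: continue
        P=onz(n,c.reshape(-1,2),0.022)[:,:2]
        (cx,cy),(w,h),a=cv2.minAreaRect((P*1000).astype(np.float32))
        print(n,cv2.boundingRect(c),np.round([cx,cy,w,h,a],1))
E
python3 m1.py
python3 - <<'E'
import cv2
t=cv2.imread("pics/top0.png");h=cv2.cvtColor(t,cv2.COLOR_BGR2HSV)
for p in[(207,212),(241,200),(350,190),(300,180),(415,180),(209,243),(390,222),(350,207)]: print(p,h[p[1],p[0]])
E
```

```text
top (129, 270, 21, 21) [219.7 652.8  76.9  67.   10.4]
top (37, 227, 24, 59) [ 300.8 1010.8  215.2   93.8    3.6]
top (199, 173, 17, 78) [475.4 406.5 280.   39.8   6.1]
top (235, 161, 14, 77) [519.9 282.5 276.9  39.1   3. ]
top (274, 156, 145, 79) [534.2 -94.4 511.7 255.8  86.1]
top (150, 93, 168, 30) [858.5 323.6  94.1 625.2   1.7]
top (342, 91, 59, 28) [ 8.708e+02 -1.869e+02  1.030e+02  2.158e+02  6.000e-01]
top (0, 16, 640, 384) [ 497.2  -32.2 2527.7 1443.6   90. ]
top (31, 16, 64, 148) [9.4500e+02 1.0015e+03 5.8920e+02 2.6070e+02 1.0000e-01]
top (0, 0, 35, 160) [1.0046e+03 1.2446e+03 6.7390e+02 1.6260e+02 3.0000e-01]
side (588, 344, 52, 56) [ 9.547e+02 -6.765e+02  5.130e+01  1.224e+02  4.000e-01]
side (503, 228, 31, 35) [ 954.1 -317.6  104.    48.8   89.6]
side (0, 217, 52, 183) [-284.1   12.5  135.   582.8    5.8]
side (431, 179, 68, 64) [ 8.916e+02 -1.557e+02  9.590e+01  2.255e+02  2.000e-01]
side (278, 158, 145, 171) [534.  -79.2 558.  252.3  86.4]
side (254, 129, 80, 34) [518.5 270.3 281.1  56.6   3. ]
side (232, 110, 77, 34) [474.8 392.8 280.2  58.8   6.1]
side (11, 86, 40, 76) [-317.3  742.7   49.6  516.1   18.2]
side (164, 83, 36, 35) [205.5 654.8 133.  171.7  11. ]
side (367, 60, 35, 21) [995.8 557.4 135.2 103.9   1.4]
side (117, 60, 44, 36) [ 59.1 870.7 132.6 237.7   4.8]
side (334, 59, 128, 122) [8.893e+02 3.333e+02 1.782e+02 7.111e+02 1.000e-01]
side (281, 23, 60, 36) [796.7 893.9 296.9 266.2  65.4]
(207, 212) [ 16 119 187]
(241, 200) [ 17 121 186]
(350, 190) [ 23  90 187]
(300, 180) [ 23  92 183]
(415, 180) [ 26  85 186]
(209, 243) [13 64 72]
(390, 222) [113  14 151]
(350, 207) [108  18  72]
```

```bash
python3 - <<'E'
import cv2,numpy as np
t=cv2.imread("pics/top0.png");s=cv2.imread("pics/side0.png")
def crop(im,x,y,w,h,f,name):
    o=cv2.resize(im[y:y+h,x:x+w],None,fx=f,fy=f,interpolation=cv2.INTER_CUBIC)
    for i in range(0,w,5):
        cv2.line(o,(i*f,0),(i*f,6 if i%10 else 14),(0,0,255),1)
        if i%10==0: cv2.putText(o,str(x+i),(i*f+2,24),0,.4,(0,0,255))
    for i in range(0,h,5):
        cv2.line(o,(0,i*f),(6 if i%10 else 14,i*f),(0,0,255),1)
        if i%10==0 and i: cv2.putText(o,str(y+i),(2,i*f+14),0,.4,(0,0,255))
    cv2.imwrite(name,o)
crop(t,350,192,72,42,11,"pics/t_leg.png")
crop(s,308,235,80,85,7,"pics/s_leg2.png")
E
```

```text
(no output)
```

View pics/t_leg.png

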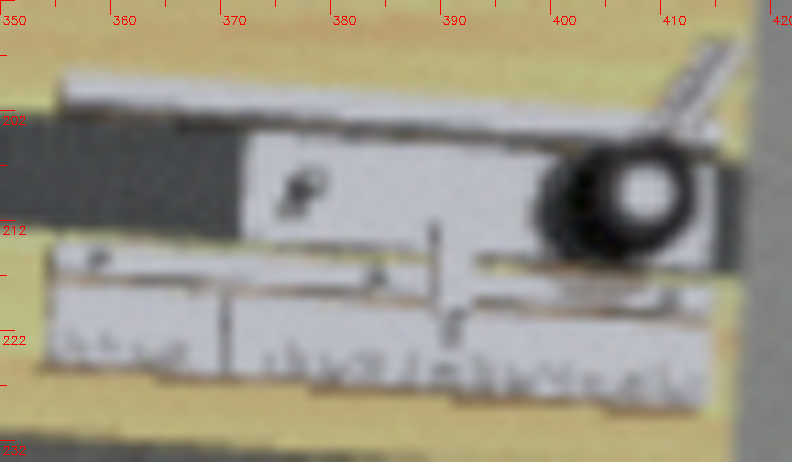

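View pics/s_leg2.png

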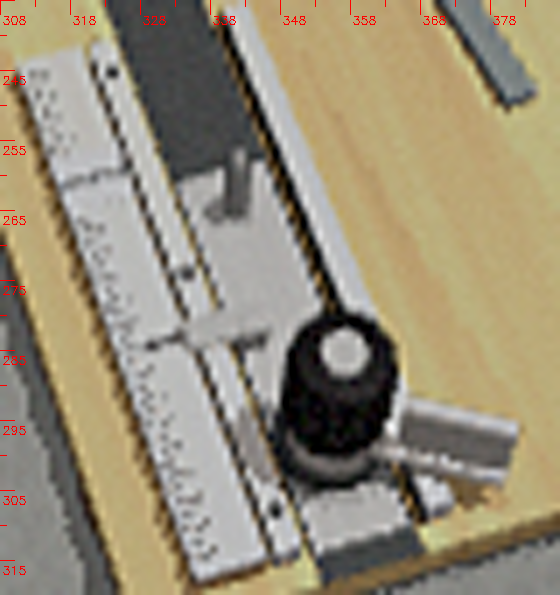

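```bash
cat > m2.py <<'E'
from h import *
im=cv2.imread("pics/top0.png");hsv=cv2.cvtColor(im,cv2.COLOR_BGR2HSV)
sat=hsv[:,:,1].astype(float)
def subpix(a,b,n=60,L=6):
    # edge points across the line a->b, max saturation gradient
    a=np.array(a,float);b=np.array(b,float);u=(b-a)/np.linalg.norm(b-a);nn=np.array([-u[1],u[0]])
    ts=np.linspace(-L,L,8*L+1);out=[]
    for k in np.linspace(0,1,n):
        p=a+(b-a)*k;q=p+ts[:,None]*nn
        v=cv2.remap(sat.astype(np.float32),q[:,0].astype(np.float32).reshape(1,-1),q[:,1].astype(np.float32).reshape(1,-1),cv2.INTER_LINEAR)[0]
        v=cv2.GaussianBlur(v.reshape(1,-1),(0,0),4)[0]
        g=np.abs(np.gradient(v));out.append(p+ts[g.argmax()]*nn)
    return np.array(out)
def fit(P):
    vx,vy,x,y=cv2.fitLine(P[:,:2].astype(np.float32)*1000,cv2.DIST_HUBER,0,.01,.01).ravel()
    r=np.abs((P[:,0]*1000-x)*vy-(P[:,1]*1000-y)*vx)
    return np.array([vx,vy]),np.array([x,y]),np.median(r)
Lx=fit(onz("top",subpix((328,160),(416,166)),.028))
Ly=fit(onz("top",subpix((418.5,172),(416.5,232)),.028))
Ll=fit(onz("top",subpix((276.5,165),(275,205)),.028))
for L in(Lx,Ly,Ll): print(L, np.degrees(np.arctan2(L[0][1],L[0][0])))
E
python3 m2.py
python3 - <<'E'
import sys; sys.path.insert(0,'.')
from h import *
c=viewer.camera_model("top")["view"];print(-c[:3,:3].T@c[:3,3])
# features (top px, z)
for nm,p,z in [("griptop",(407.8,209.4),.104),("pinTop",(378,207.7),.069),("pinfoot",(376.2,210.3),.029),("pointer",(390.7,222),.043),("mark",(370.3,221),.040),("mark",(370.3,221),.041)]:
    print(nm,np.round(onz("top",[p],z)*1000,1))
print(tri([(407.8,209.4)],[(357,285.5)]))
print(tri([(378.3,207.7)],[(342.2,256)]),"pintop")
print(tri([(370.3,219)],[(321,261)]),"mark")
E
```

```text
(array([0.06361402, 0.9979746 ], dtype=float32), array([ 651.3158 , -210.89728], dtype=float32), np.float64(0.1401297010239434)) 86.352715
(array([ 0.99817646, -0.06036356], dtype=float32), array([ 494.94897, -350.73785], dtype=float32), np.float64(0.6920902589222031)) -3.4606807
(array([ 0.9980856 , -0.06184696], dtype=float32), array([550.25854, 157.8945 ], dtype=float32), np.float64(0.29116251519772374)) -3.5458326
[0.34535908 0.0108201  1.82570106]
griptop [[ 477.8 -301.2  104. ]]
pinTop [[ 486.1 -202.7   69. ]]
pinfoot [[ 480.  -201.1   29. ]]
pointer [[ 437.6 -250.7   43. ]]
mark [[ 441.1 -178.6   40. ]]
mark [[ 441.  -178.5   41. ]]
[[ 0.47974353 -0.3031174   0.09595418  1.34058183]]
[[ 0.4865384  -0.20390978  0.06921409  0.47681183]] pintop
[[ 0.44415226 -0.1785344   0.03050867  4.65345053]] mark
```

```bash
python3 - <<'E'
from h import *
im=cv2.imread("pics/top0.png");g=cv2.cvtColor(im,cv2.COLOR_BGR2GRAY)
r=g[238:250,204:216].astype(float); w=np.clip(120-r,0,None); yy,xx=np.mgrid[238:250,204:216]; ok=((xx-209.6)**2+(yy-243.6)**2)<10; w=w*ok
hp=((xx*w).sum()/w.sum(),(yy*w).sum()/w.sum());print(hp,np.round(onz("top",[hp],.020)*1000,1))
u=unit(6.1);print("pred",np.array([475.4,406.5])-118*u)
print("chan end",onz("top",[(355,200),(354.5,224)],.041)*1000,"fence",onz("top",[(325.2,212)],.070)*1000)
E=unit(86.4);pin=np.array([.4864,-.2026]);o=pin+.118*E;grip=pin-.1*E
print(o,grip)
for nm,p,yaws in [("grasp",(.4754,.4065,.003),(6.1,186.1)),("graspUp",(.4754,.4065,.15),(6.1,186.1)),("place",(*o,.032),(86.4,266.4)),("placeUp",(*o,.15),(86.4,266.4)),("grip",(*grip,.06),(-60,0,30,60,90,120,150,180,210,240,270))]:
    for y in yaws: 
        q=bot.inverse_kinematics(p,[180,0,y]);print(nm,y,None if q is None else np.round(q,1))
E
```

```text
(np.float64(209.06), np.float64(243.068)) [[359.4 397.1  20. ]]
pred [358.06812259 393.96083958]
chan end [[ 515.40534642 -124.41020592   41.        ]
 [ 430.16839977 -122.45631628   41.        ]] fence [[470.15128931 -18.23025179  70.        ]]
[ 0.49380928 -0.08483285] [ 0.48012095 -0.30240267]
grasp 6.1 [ 34.1  28.3  99.   -0.   52.7 118. ]
grasp 186.1 [ 34.1  28.3  99.    0.   52.7 -62. ]
graspUp 6.1 [ 34.1  16.9  96.1  -0.   67.  118. ]
graspUp 186.1 [ 34.1  16.9  96.1   0.   67.  -62. ]
place 86.4 [-17.8  13.1 116.1  -0.   50.7 -14.2]
place 266.4 None
placeUp 86.4 [-17.8   2.3 113.    0.   64.7 -14.2]
placeUp 266.4 None
grip -60 [-39.3  17.4 106.7  -0.   55.9 110.7]
grip 0 [-39.3  17.4 106.7  -0.   55.9  50.7]
grip 30 [-39.3  17.4 106.7  -0.   55.9  20.7]
grip 60 [-39.3  17.4 106.7  -0.   55.9  -9.3]
grip 90 [-39.3  17.4 106.7   0.   55.9 -39.3]
grip 120 [-39.3  17.4 106.7   0.   55.9 -69.3]
grip 150 [-39.3  17.4 106.7   0.   55.9 -99.3]
grip 180 [ -39.3   17.4  106.7    0.    55.9 -129.3]
grip 210 None
grip 240 None
grip 270 [-39.3  17.4 106.7  -0.   55.9 140.7]
```

```bash
python3 - <<'E'
from h import *
bot.reach([.4760,.4085,.10],[180,0,6.1])
print(read_time(),read_position(),read_eef_rot())
bot.move_linear([.4760,.4085,.003],max_speed=.1,contact_N=10)
print(read_time(),read_position(),read_wrist_force())
bot.move_gripper(.03)
print(read_time(),read_finger_gap(),read_wrist_force())
bot.move_linear([.4760,.4085,.15],max_speed=.15)
print(read_time(),read_wrist_force(),read_finger_gap())
cv2.imwrite("pics/top1.png",viewer.grab_frame("top"));cv2.imwrite("pics/side1.png",viewer.grab_frame("side"))
E
```

```text
1.9833 [0.47588103 0.4089041  0.10024994] [-1.79980223e+02 -1.65541299e-02  6.14759742e+00]
3.1 [0.47677761 0.40900285 0.00389986] [-0.40218488  0.94139555  0.06029664]
3.6 0.03658321254155487 [-0.34142909 -0.4342368   2.80347497]
4.7333 [-0.65571893 -0.42756556 -1.46732453] 0.036801309453104135
```

View pics/top1.png

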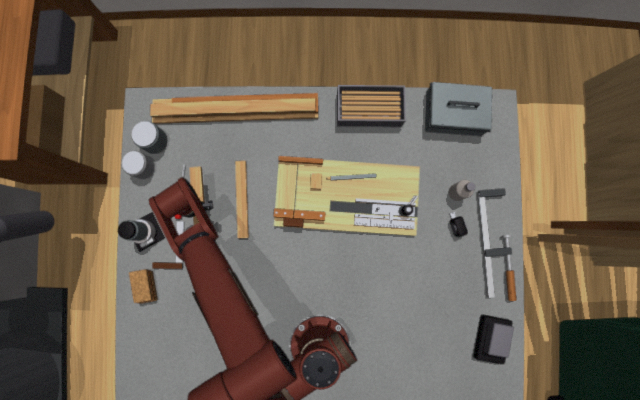

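View pics/side1.png

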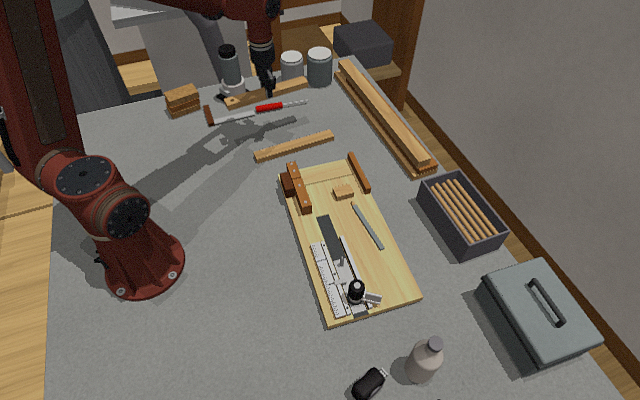

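The slat is held: the gap reads 36.8 mm, and the side view shows it raised at about (265,93). Next I'll carry it over the pin.

```bash
python3 - <<'E'
from h import *
E=unit(86.4);pin=np.array([.4864,-.2026]);o=pin+.118*E
bot.reach([*o,.15],[180,0,86.4])
bot.move_linear([*o,.088],max_speed=.1)
bot.pause(.2)
print(read_time(),read_position(),read_eef_rot(),o,read_wrist_force())
for n in("top","side"):
    f=viewer.grab_frame(n);cv2.imwrite(f"pics/{n}2.png",f)
    x,y=((300,170) if n=="top" else (290,200))
    w,h=(125,70) if n=="top" else (110,130)
    k=6 if n=="top" else 4.6
    cv2.imwrite(f"pics/{n}2c.png",cv2.resize(f[y:y+h,x:x+w],None,fx=k,fy=k,interpolation=cv2.INTER_CUBIC))
E
```

```text
7.7917 [ 0.49466211 -0.08510547  0.08899295] [1.79887020e+02 2.77322417e-02 8.63971013e+01] [ 0.49380928 -0.08483285] [ 0.56292583 -0.12888222 -2.17921349]
```

View pics/top2c.png

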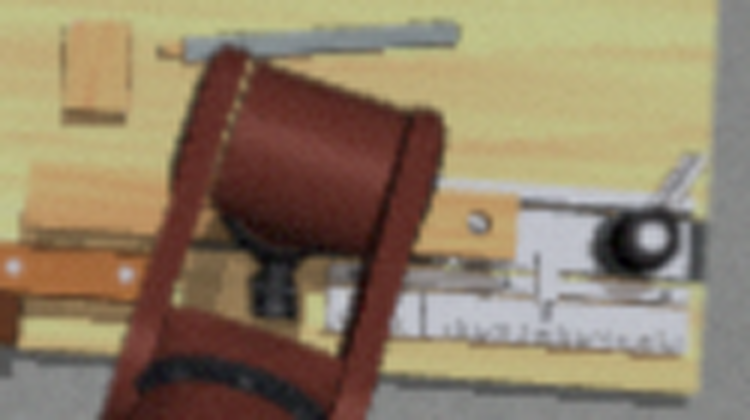

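View pics/side2c.png

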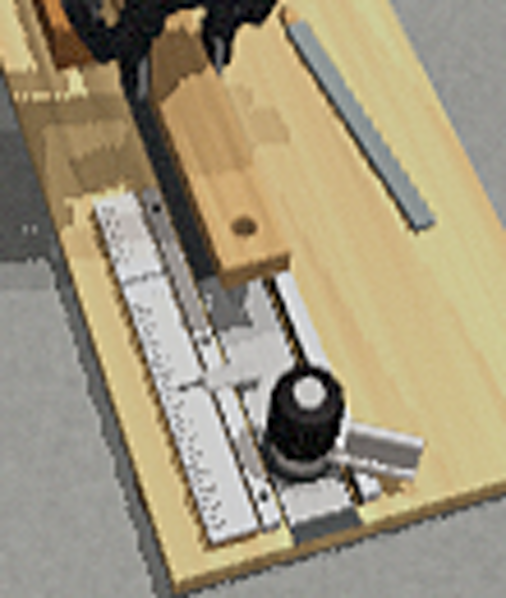

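```bash
python3 - <<'E'
from h import *
def cen(n,c,R,thr,bright=False):
    g=cv2.cvtColor(cv2.imread(f"pics/{n}2.png"),cv2.COLOR_BGR2GRAY).astype(float)
    yy,xx=np.mgrid[:400,:640];ok=(xx-c[0])**2+(yy-c[1])**2<R*R
    w=np.clip(thr-g,0,None)*ok;return((xx*w).sum()/w.sum(),(yy*w).sum()/w.sum())
s=cen("side",(342.8,249),4,120);t=(379.8,206.8)
g=cv2.cvtColor(cv2.imread("pics/top2.png"),cv2.COLOR_BGR2GRAY);print(g[202:212,374:387])
print(s,cen("top",t,4,130)); print(tri([t],[s]))
for z in(.105,.1075,.11): print(onz("top",[t],z),onz("side",[s],z))
p=read_position();rot=np.radians(read_eef_rot()[2]);print("kin hole",p[:2]-.118*np.array([np.cos(rot),np.sin(rot)]))
for z in(.029,.069):print(z,proj("top",[.4864,-.2026,z]),proj("side",[.4864,-.2026,z]))
E
python3 - <<'E'
import cv2
t=cv2.imread("pics/top2.png");cv2.imwrite("pics/t2z.png",cv2.resize(t[198:216,368:392],None,fx=24,fy=24,interpolation=cv2.INTER_NEAREST))
t=cv2.imread("pics/top0.png");cv2.imwrite("pics/t0z.png",cv2.resize(t[198:216,368:392],None,fx=24,fy=24,interpolation=cv2.INTER_NEAREST))
E
```

```text
[[165 162 166 165 169 170 169 173 174 171 174 171 179]
 [156 158 154 157 156 155 157 158 158 160 157 158 142]
 [159 160 160 161 156 153 154 159 157 159 155 154 134]
 [164 163 161 161 142 122 120 146 161 158 159 160 169]
 [163 164 163 158 169 166 131 110 158 165 165 166 185]
 [166 165 163 153 137 156 157 105 159 168 167 170 187]
 [160 159 158 157 135 116 123 125 163 164 166 170 185]
 [160 161 157 158 156 146 146 155 159 163 162 165 186]
 [168 167 168 169 166 166 164 166 167 164 165 167 185]
 [158 158 158 158 157 159 163 162 162 161 163 166 192]]
(np.float64(342.76909722222223), np.float64(249.00868055555554)) (np.float64(380.314606741573), np.float64(206.6629213483146))
[[ 0.48644377 -0.20467042  0.10439904  0.07245274]]
[[ 0.48632491 -0.20457351  0.105     ]] [[ 0.48634521 -0.20501409  0.105     ]]
[[ 0.4861201  -0.20426056  0.1075    ]] [[ 0.48563863 -0.20637653  0.1075    ]]
[[ 0.48591529 -0.20394762  0.11      ]] [[ 0.48493205 -0.20773898  0.11      ]]
kin hole [ 0.48691579 -0.20277709]
0.029 [[376.60989104 208.50257264]] [[341.07972664 263.45925696]]
0.069 [[377.9588393  207.61212488]] [[341.75848621 255.66471024]]
```

View pics/t2z.png

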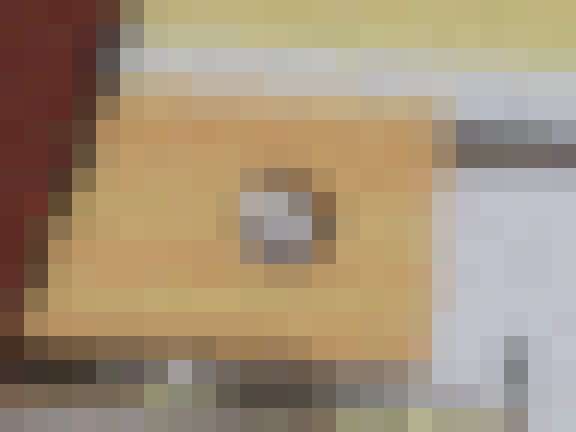

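View pics/t0z.png

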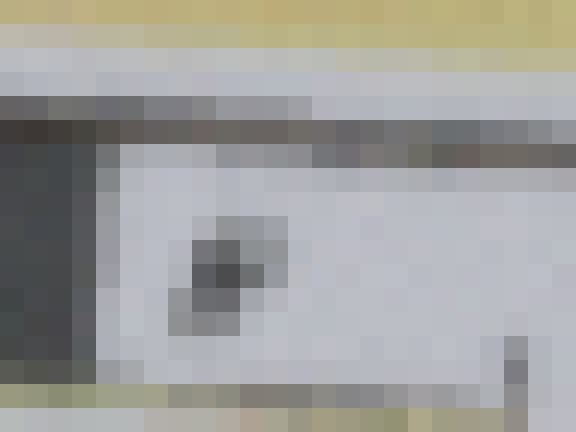

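The slat's hole shows at top px (379.5,206.5) and side px (342.8,249.0). Both put it within about 1 mm of the pin's axis, so I'll lower it with contact detection.

```bash
python3 - <<'E'
from h import *
c=np.array([.4933,-.0850])
f0=read_wrist_force()
r=bot.move_linear([*c,.034],max_speed=.04,contact_N=6)
print(r,read_time(),read_position(),read_wrist_force()-f0,read_moment())
E
```

```text
False 9.3917 [ 0.49360755 -0.08509333  0.03431418] [ 1.30434448  1.36031518 -0.41139286] [ 0.04739824 -0.00390344  0.01762677]
```

```bash
cat > look.py <<'E'
from h import *
import sys
def look(k,ts=(300,170,125,70),ss=(290,200,110,130)):
    for n,(x,y,w,h) in(("top",ts),("side",ss)):
        f=viewer.grab_frame(n);cv2.imwrite(f"pics/{n}{k}.png",f)
        m=min(790/w,590/h)
        cv2.imwrite(f"pics/{n}{k}c.png",cv2.resize(f[y:y+h,x:x+w],None,fx=m,fy=m,interpolation=cv2.INTER_CUBIC))
E
python3 - <<'E'
from look import *
p=read_position()
bot.move_linear([.4933,-.0850,.0325],max_speed=.03,contact_N=6)
print(read_position(),read_wrist_force())
look(3)
E
```

```text
[ 0.49339419 -0.08505232  0.03258948] [ 0.30588209 -0.28621148 -1.63041503]
```

View pics/top3c.png

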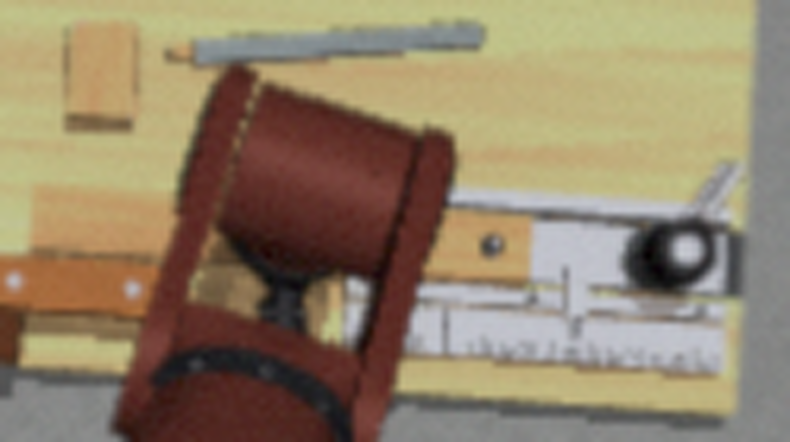

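View pics/side3c.png

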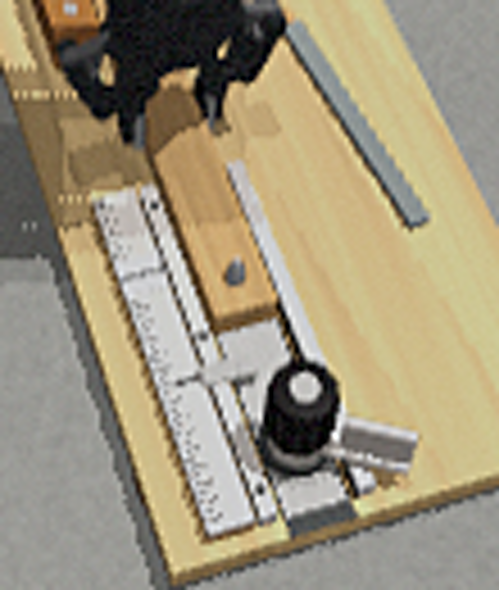

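The pin's nose now stands through the hole, at side crop (235,270) and top crop (490,244). I'll release and measure the pointer, line, lever and grip.

```bash
python3 - <<'E'
from look import *
bot.move_gripper(.055)
p=read_position()
bot.move_linear([.4935,-.0850,.14],max_speed=.2)
bot.reach([.42,-.05,.30],[180,0,108])
print(read_time(),read_wrist_force())
look(4)
for a in (0,4):
    g=cv2.cvtColor(cv2.imread(f"pics/top{a}.png"),cv2.COLOR_BGR2GRAY)
    print(g[214:228,366:394])
E
```

```text
11.5 [ 0.29932458  0.20987181 -0.85487844]
[[147 152 150 146 137 146 157 158 159 143 146 138 125 126 126 138 133 137
  149 160 155 165 176 141 180 187 186 185]
 [183 184 185 182 180 182 183 183 176 175 175 172 164 163 150 156 152 147
  143 166 155 155 157 142 186 188 183 145]
 [182 182 184 188 188 183 186 186 186 186 189 188 188 183 182 184 181 153
  138 179 184 182 180 146 184 191 184 168]
 [122 127 142 159 163 164 169 183 185 183 184 181 180 182 185 185 179 137
  113 164 186 186 180 149 183 186 189 187]
 [171 148 161 165 149 154 161 161 149 143 139 129 125 124 122 130 136 130
  151 157 164 167 174 143 183 187 187 184]
 [187 182 185 183 143 177 182 181 182 180 179 176 178 170 173 163 161 153
  158 157 150 147 144 151 183 183 175 132]
 [191 186 187 181 139 182 189 189 187 190 187 189 186 186 186 184 186 183
  183 184 181 181 178 158 160 130 152 167]
 [188 190 189 181 129 182 190 189 190 189 189 189 191 187 188 189 190 190
  190 186 189 189 188 179 147 138 178 187]
 [186 189 189 183 139 183 187 188 191 187 184 188 188 187 188 188 188 189
  189 188 187 190 189 182 145 140 184 190]
 [16
[... 1520 characters left out ...]
 61  63 145 180 142 183 190 193 194 190 188 190 190 192 188 193 190 190
  191 190 189 191 190 183 148 140 187 193]
 [ 57  79 173 185 142 185 189 190 190 188 168 184 191 189 190 191 188 189
  188 189 188 189 190 184 160 162 188 189]
 [ 62  90 180 185 143 183 191 187 168 183 160 163 185 168 184 185 166 163
  167 188 186 166 187 187 181 185 184 169]
 [ 55 114 176 182 139 178 180 182 161 178 152 153 180 158 158 165 179 158
  162 187 183 162 180 157 140 163 180 161]
 [ 53 113 134 133 126 128 145 147 141 137 130 131 142 130 123 153 156 153
  160 175 157 156 176 152 145 157 176 155]
 [ 80 154 164 165 161 165 166 168 165 166 163 161 126 123 122 129 129 129
  131 126 121 122 132 121 121 122 137 130]]
```

View pics/top4c.png

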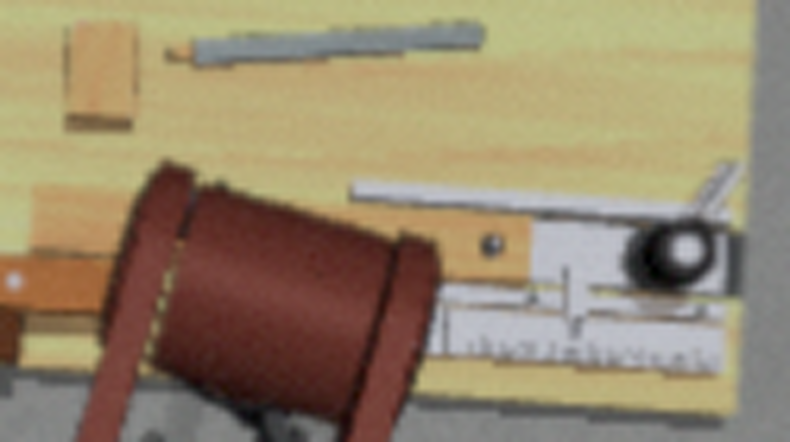

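View pics/side4c.png

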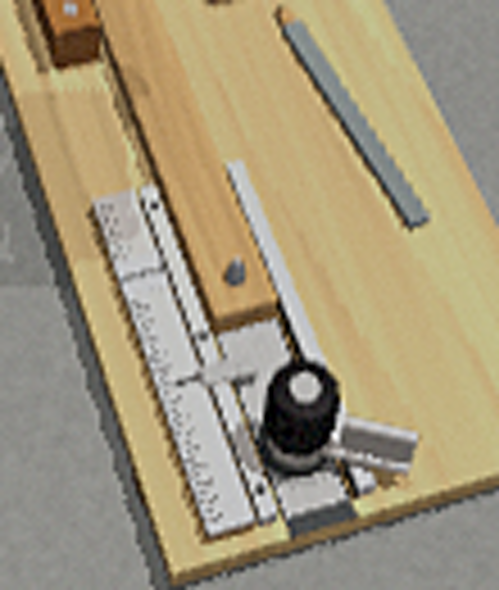

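```bash
python3 - <<'E'
from h import *
E=unit(86.4)
a=onz("top",[(390.5,222.5)],.043)[0];b=onz("top",[(370.0,222.5)],.040)[0]
print(a,b,(b-a)[:2]@E)
s=cv2.imread("pics/side4.png");t=cv2.imread("pics/top4.png")
g=cv2.cvtColor(s,cv2.COLOR_BGR2GRAY)
print(g[278:292,324:340]);print(g[254:266,314:332])
cv2.imwrite("pics/z1.png",cv2.resize(s[250:292,310:345],None,fx=14,fy=14,interpolation=cv2.INTER_NEAREST))
cv2.imwrite("pics/z2.png",cv2.resize(t[190:220,394:422],None,fx=20,fy=20,interpolation=cv2.INTER_NEAREST))
E
```

```text
[ 0.43581183 -0.25001032  0.043     ] [ 0.43573074 -0.17751335  0.04      ] 0.07234882603252145
[[180 200 183 198 193 193 194 199 203  73 162 202 199 204 156 103]
 [148 174 198 198 194 194 194 197 204 133  70 206 197 194 164 154]
 [184 193 174 169 196 194 195 198 201 188 103 190 183 181 168 177]
 [171 144 152 187 198 196 196 198 205 175 169 181 176 176 179 181]
 [195 182 153 199 199 199 202 207 183 103 131 184 181 178 179 180]
 [217 152 191 202 206 156 152 119  89  82 121 189 182 182 180 143]
 [168 187 148 170 153  56  94 178 179 187 138 148 150 155 182 188]
 [108 183 184 191 182 178 183 201 200 201 189 148  82 194 199 202]
 [ 65 205 149 187 200 200 200 195 197 197 201 196  62 165 202 200]
 [ 58 169 186 198 203 138 196 196 193 194 198 207 125  86 206 197]
 [111 108 181 174 143 179 197 194 194 196 196 201 178  49 211 201]
 [123  67 179 198 184 200 197 193 195 195 193 198 205  69 155 203]
 [118  67 151 183 138 200 197 195 195 195 193 196 203 152  53 209]
 [116 113  77 202 185 144 200 166 195 197 196 195 200 201  50 211]]
[[199 186 152 199 171 192 193 190 195 206 117 151 201 199 207  88  35 119]
 [175 182 175 200 181 194 192 191 193 193 189  63 202 199 202 189  49  75]
 [141 134 187 161 197 197 194 193 196 194 209 114 187 199 197 215  47  40]
 [ 95 177 196 180 194 196 196 196 195 198 205 144 123 201 200 208 152  42]
 [ 54 182 201 197 197 195 198 200 201 202 209 130  57 208 197 201 205  61]
 [ 92 153 205 200 201 200 205 156 154 137 158 110 114 163 202 200 211  89]
 [112  93 214 183 157 134 154 105 179 168 180 182 175  77 202 199 204 158]
 [108  65 145 134 138 171 182 178 200 198 200 202 205  51 207 200 200 202]
 [166 103 105 187 187 201 200 196 196 198 196 198 207 113 153 203 198 210]
 [147 118  95 212 202 194 197 196 195 180 196 181 204 156  56 206 198 204]
 [162 114  54 172 203 197 190 195 195 190 195 187 200 197  52 210 201 197]
 [183 115 100 108 210 200 196 198 195 196 195 194 199 206 118 147 202 200]]
```

View pics/z1.png

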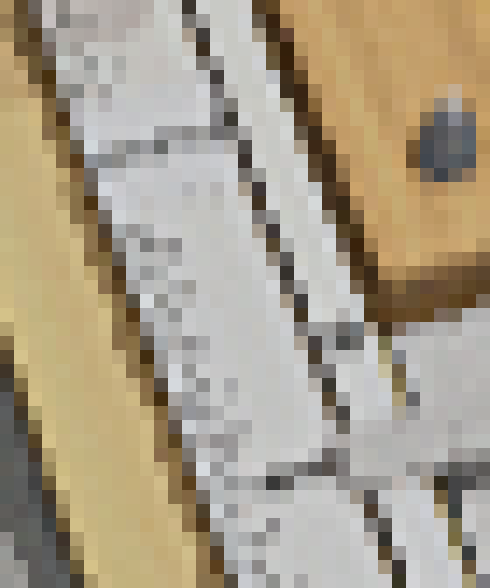

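View pics/z2.png

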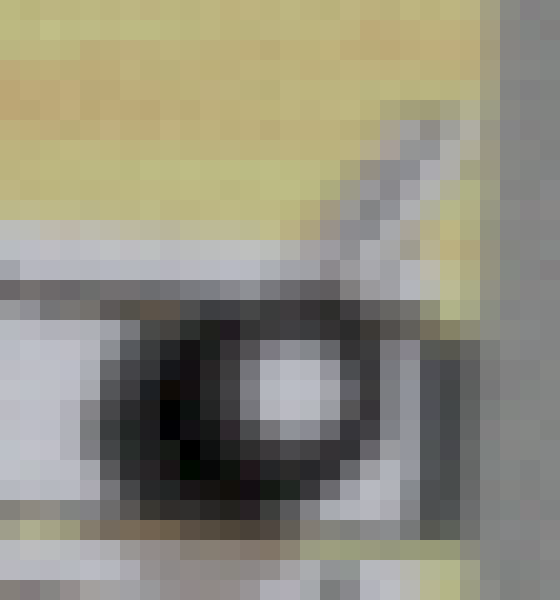

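The side view shows the pointer tip at (329,284) and the pencil line through about (317,261)–(324,259). From the top view the slide needed is about 72.3 mm. The lever plate lies at about −40° world. I'll cross-check the slide from the side view, then grasp the grip, first centring along y.

```bash
python3 - <<'E'
from look import *
E=unit(86.4)
a=onz("side",[(329,284.0)],.043)[0];b=onz("side",[(317,261.3),(324,259)],.040)
print(a,b,(b-a)[:,:2]@E)
bot.move_gripper(.085)
g=np.array([.4797,-.3026])
bot.reach([*g,.17],[180,0,-3.6])
bot.move_linear([*g,.058],max_speed=.12,contact_N=10)
print(read_time(),read_position(),read_wrist_force())
bot.move_gripper(.03)
print(read_time(),read_finger_gap(),read_position(),read_wrist_force(),read_moment())
look(5)
E
```

```text
[ 0.43207157 -0.25230609  0.043     ] [[ 0.42755334 -0.17980026  0.04      ]
 [ 0.44704263 -0.17996023  0.04      ]] [0.07207906 0.07314314]
14.475 [ 0.48043841 -0.30318515  0.05895493] [-0.57534421 -0.71457262  0.63053388]
14.9917 0.03487481898709926 [ 0.47998042 -0.30274215  0.05873853] [-0.47986346  0.29990745  4.67007762] [0.26762571 0.15717614 0.04587512]
```

View pics/side5c.png

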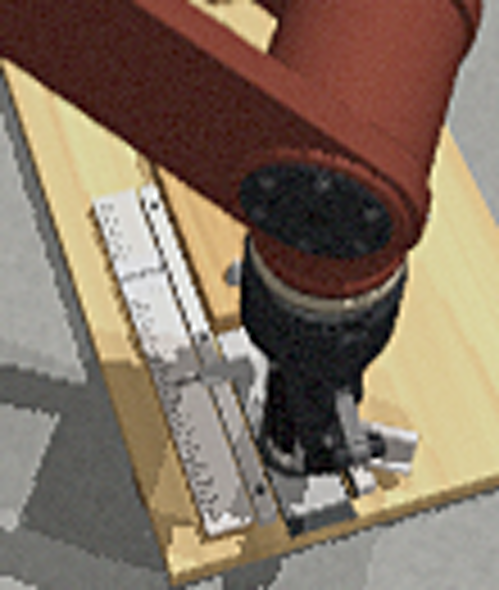

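View pics/top5c.png

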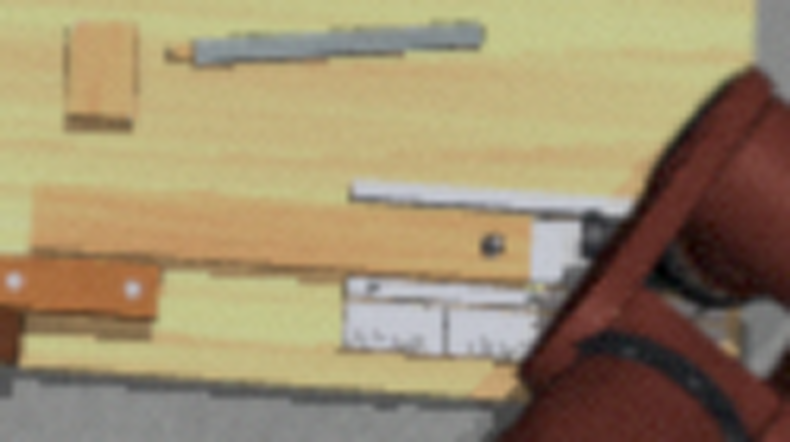

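The side view shows the grip held, with pointer and line both visible. Next I'll regrip with the fingers at +14° (yaw 104).

```bash
python3 - <<'E'
from look import *
p=read_position(); g=np.array([.4797,-.3026])
bot.move_gripper(.085)
bot.move_linear([*g,.125],max_speed=.15)
bot.reach([*g,.125],[180,0,104])
bot.move_linear([*g,.058],max_speed=.12,contact_N=10)
print(read_time(),read_position(),read_wrist_force())
bot.move_gripper(.03)
print(read_time(),read_finger_gap(),read_position(),read_eef_rot(),read_wrist_force(),read_moment())
look(6)
E
```

```text
18.5917 [ 0.48010268 -0.30291525  0.0583873 ] [ 0.29387761 -0.17377369 -0.41544155]
19.1083 0.03472660303066747 [ 0.48045201 -0.30289263  0.05899016] [1.79927065e+02 5.94733812e-02 1.03997348e+02] [0.44760048 2.24971159 4.60567254] [ 0.10011786 -0.05008904 -0.0305385 ]
```

View pics/side6c.png

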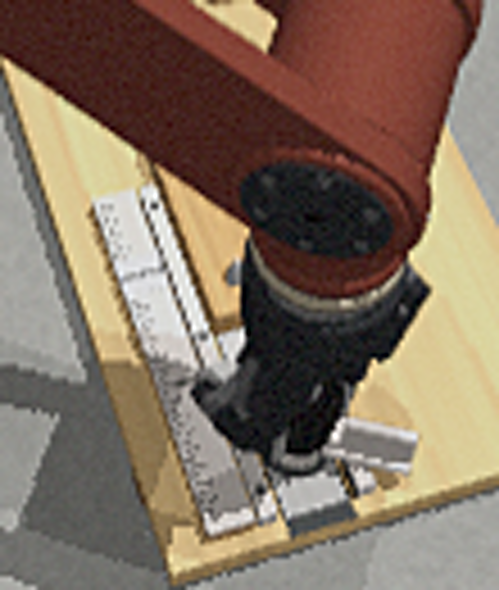

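```bash
python3 - <<'E'
from look import *
g=np.array([.4797,-.3026]);E=unit(86.4)
t=g+.0722*E
bot.move_linear([*t,.058],max_speed=.04)
bot.pause(.2)
print(read_time(),t,read_position(),read_finger_gap(),read_wrist_force(),read_moment())
look(7)
f=cv2.imread("pics/side7.png");cv2.imwrite("pics/side7z.png",cv2.resize(f[235:300,300:370],None,fx=9,fy=9,interpolation=cv2.INTER_NEAREST))
E
```

```text
21.3667 [ 0.48423348 -0.23054247] [ 0.48506974 -0.23145837  0.05895275] 0.034642405057341064 [-0.0845722  -2.46907179  5.69448799] [-0.39003379  0.08601021 -0.01411152]
```

View pics/side7z.png

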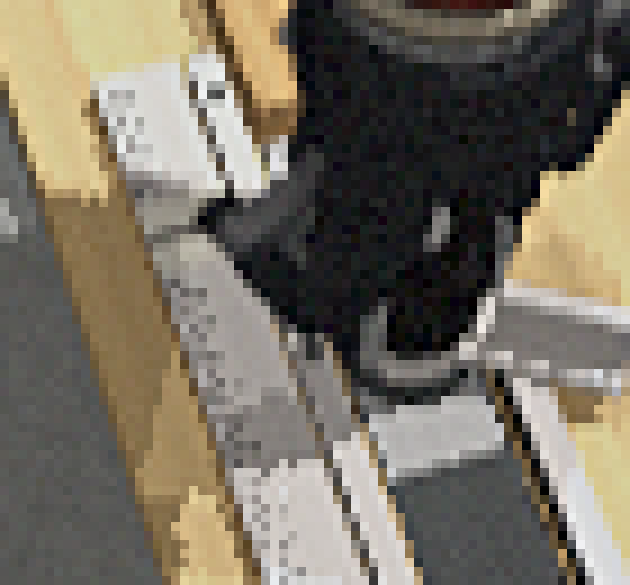

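View pics/top7c.png

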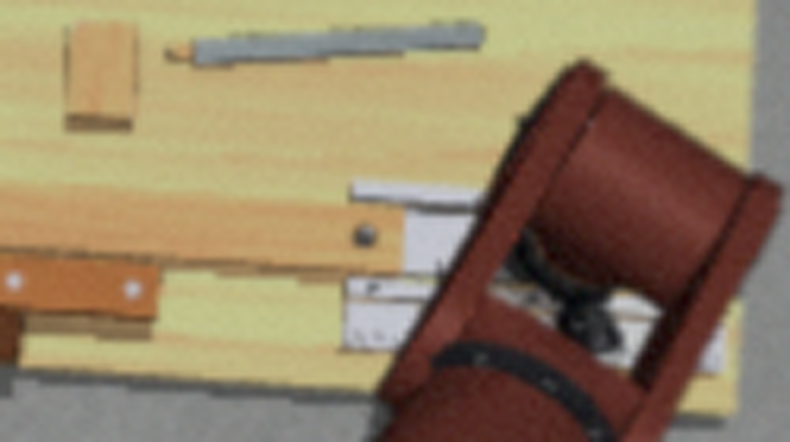

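```bash
python3 - <<'E'
from look import *
g=np.array([.4797,-.3026]);E=unit(86.4)
t=g+.0729*E
bot.move_linear([*t,.058],max_speed=.04)
for y in(85,66):
    bot.move_linear([*t,.058],rot=[180,0,y],max_speed=.04)
    print(read_time(),read_position(),read_eef_rot()[2],read_finger_gap(),read_wrist_force(),read_moment())
look(8)
f=cv2.imread("pics/side8.png");cv2.imwrite("pics/side8z.png",cv2.resize(f[235:300,300:370],None,fx=9,fy=9,interpolation=cv2.INTER_NEAREST))
for k in(4,7,8):
    f=cv2.imread(f"pics/top{k}.png"); x=(366 if k==4 else 346); cv2.imwrite(f"pics/p{k}.png",cv2.resize(f[196:220,x:x+26],None,fx=16,fy=16,interpolation=cv2.INTER_NEAREST))
cv2.imwrite("pics/p.png",np.hstack([cv2.imread(f"pics/p{k}.png") for k in(4,8)]))
E
```

```text
22.2 [ 0.48508121 -0.23081377  0.05898946] 85.00745152477387 0.03442985517009631 [-0.06991908 -2.65945224  6.48095334] [-0.36057001  0.13202479 -0.03060943]
22.6833 [ 0.48503274 -0.23079768  0.05896068] 66.00824596120336 0.034904070033200334 [-0.75684562 -2.23273561  6.08766695] [-0.34962773  0.13526019 -0.0860614 ]
```

View pics/side8z.png

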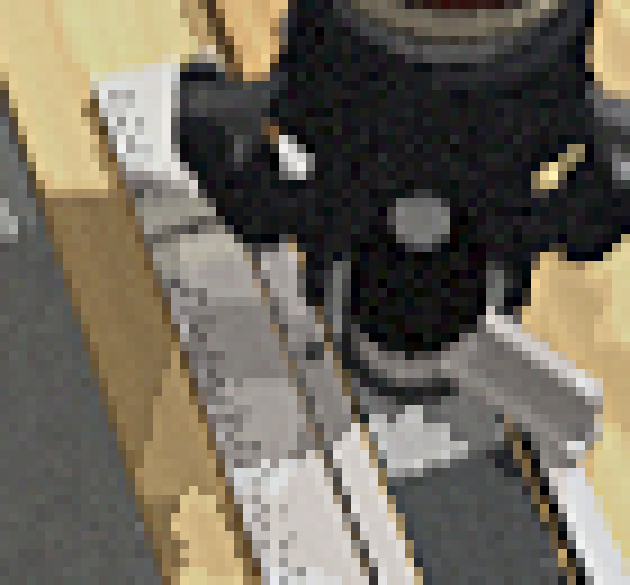

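View pics/p.png

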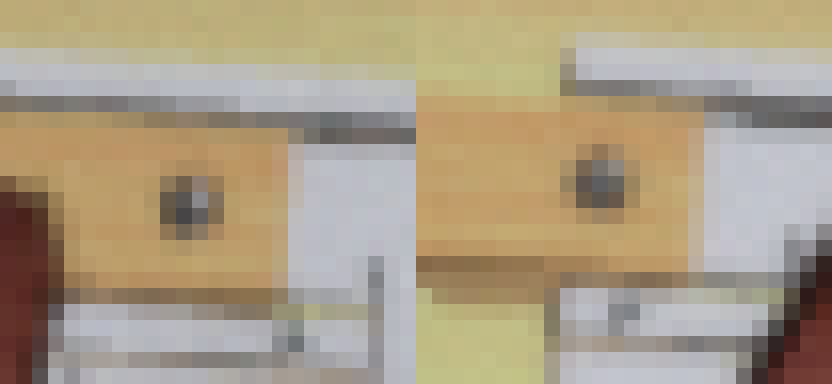

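```bash
python3 - <<'E'
from look import *
E=unit(86.4)
a=onz("side",[(329,284.0)],.043)[0]
for d in(.070,.0715,.0725,.0735): print(d,proj("side",a+np.r_[E*d,0]))
f=cv2.imread("pics/side8.png");g=cv2.cvtColor(f,cv2.COLOR_BGR2GRAY);print(g[254:266,313:332])
o=cv2.resize(f[250:272,312:336],None,fx=25,fy=25,interpolation=cv2.INTER_NEAREST);cv2.imwrite("pics/z8.png",cv2.convertScaleAbs(o,alpha=1.3))
E
```

```text
0.07 [[320.56589046 260.47675823]]
0.0715 [[320.39258403 259.99329166]]
0.0725 [[320.27721261 259.67144192]]
0.0735 [[320.16197389 259.34996052]]
[[108 142 139 147 180 181 222 203 109  14  24  30  21  21  26  19  34  24
   94]
 [ 92 110 103 101 121 139 166 168 212  29  16  26   8  18  21  21  32  17
   22]
 [110  99  73 131 107 132 126 133 189  73  20  23  25  37  23  26  29  31
   25]
 [107  89 122 138 129 142 140 146 150 138  74  17  25  25  18  29  20  29
   32]
 [110  86 133 148 147 149 148 147 154 160 151  12  20  19  27  25  26  25
   28]
 [112 105 111 151 155 147 152 130 108  85 102  70   8  21  17  34  23  20
   23]
 [110 112  98 155 133 111  89  85  61 112 123 138  74   7  32  31  24  21
   26]
 [110 118  88 100  89 102 119 162 155 172 175 175 172  71  10  13   4   2
   71]
 [112 115 106  87 132 138 148 182 178 180 179 173 184 169  91  53  78  73
  151]
 [114 111 113  92 154 150 140 179 174 175 168 169 163 175 139  70 158 148
  165]
 [114 111 112  84 128 151 146 163 173 165 157 159 154 163 162  83 182 160
  159]
 [110 118 111 106  98 142 133 161 168 157 155 155 154 160 164 110 136 160
  157]]
```

View pics/z8.png

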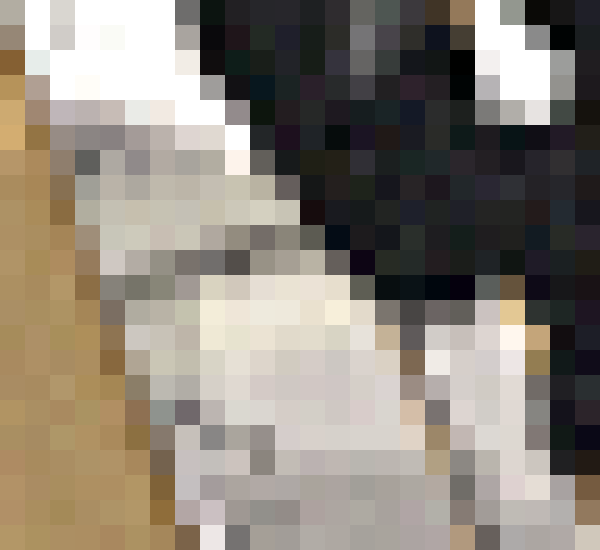

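The needle now overlays the pencil line at side px (319–323, 259–260). I'll nudge in +0.4 mm for the remaining estimate, then swing the lever while watching the moment.

```bash
python3 - <<'E'
from look import *
g=np.array([.4797,-.3026]);E=unit(86.4)
t=g+.0733*E
bot.move_linear([*t,.058],max_speed=.04)
for y in(58,50,42,36,32):
    bot.move_linear([*t,.058],rot=[180,0,y],max_speed=.04)
    m=read_moment();print(y,read_time(),read_position(),np.round(read_eef_rot()[2],2),np.round(read_finger_gap(),4),np.round(read_wrist_force(),1),np.round(m,2))
    if abs(m[2])>.9: break
look(9)
f=cv2.imread("pics/side9.png");cv2.imwrite("pics/side9z.png",cv2.resize(f[235:300,300:370],None,fx=9,fy=9,interpolation=cv2.INTER_NEAREST))
E
```

```text
58 23.325 [ 0.48502468 -0.23035467  0.05893973] 58.0 0.0349 [-0.8 -2.   5.7] [-0.33  0.15 -0.01]
50 23.6167 [ 0.48500839 -0.22997457  0.05891454] 49.99 0.0349 [-1.1 -1.5  7.2] [-0.24  0.13  0.05]
42 23.9083 [ 0.48503633 -0.22954885  0.05894514] 41.99 0.0351 [ 0.5 -0.2  7.6] [-0.06  0.09 -0.01]
36 24.1667 [ 0.48505581 -0.22923717  0.0589394 ] 35.99 0.0349 [0.5 0.6 8.1] [0.14 0.07 0.01]
32 24.4167 [ 0.48508955 -0.22904474  0.05895107] 32.0 0.0347 [1.5 1.2 8.1] [ 0.18 -0.    0.12]
```

View pics/side9z.png

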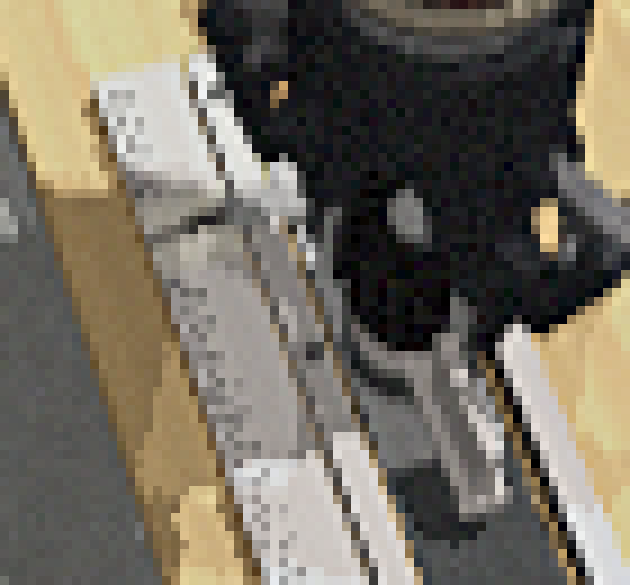

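```bash
python3 - <<'E'
import cv2
f=cv2.imread("pics/side9.png");g=cv2.cvtColor(f,cv2.COLOR_BGR2GRAY);print(g[254:266,313:332])
o=cv2.resize(f[250:272,312:336],None,fx=25,fy=25,interpolation=cv2.INTER_NEAREST);cv2.imwrite("pics/z9.png",cv2.convertScaleAbs(o,alpha=1.3))
E
```

```text
[[110 105 142 149 167 183 202 199 208 210 217 129 173 224 223 226 185 181
  218]
 [ 82 112 105  97 122 138 163 158 153 186 215 214  79 214 204 201 186 162
  194]
 [100  99  74 129 104 133 124 131 130 152 183 192  92 158 188 182 175 176
  178]
 [114  94 120 137 134 144 142 145 147 149 151 130  93  97 142 140 185 182
  176]
 [111  83 134 145 152 145 149 152 132 110 103  61  83 110 105  96 139 175
  159]
 [111 102 116 149 154 149 155  98  59  27  28  53  91 112 104 111  98 207
  144]
 [116 116  95 156 134 110  96  80  47 162 126 131 138 122  79 126 118 174
  132]
 [113 109  81  99  91  98 119 163 154 188 176 149 145 143  79 140 126 121
  133]
 [113 110 107  86 131 141 148 185 176 180 161 142 145 153 106 118 128 125
  128]
 [111 113 116  94 156 145 141 179 174 177 137 133 136 136 124  83 131 126
  124]
 [112 118 113  84 127 148 143 162 168 169 148 150 122 129 127  92 142 123
  125]
 [111 111 114 101  97 142 136 161 167 158 157 161 145 153 124 103 116 129
  128]]
```

View pics/z9.png

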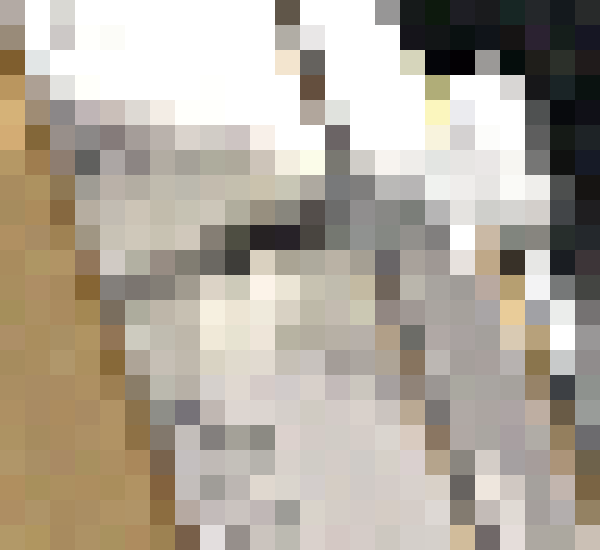

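```bash
python3 - <<'E'
from h import *
G={k:cv2.cvtColor(cv2.imread(f"pics/top{k}.png"),cv2.COLOR_BGR2GRAY).astype(np.float32) for k in(0,4,7,8,9)}
# upsampled template of pin+hole+slat end from frame 4
T=cv2.resize(G[4][203:216,373:389],None,fx=10,fy=10,interpolation=cv2.INTER_CUBIC)
T2=cv2.resize(G[4][204:213,374:382],None,fx=10,fy=10,interpolation=cv2.INTER_CUBIC)
for k in(7,8,9):
    I=cv2.resize(G[k][196:222,345:378],None,fx=10,fy=10,interpolation=cv2.INTER_CUBIC)
    for nm,t,x0 in(("pin+end",T,373),("pin",T2,374)):
        r=cv2.matchTemplate(I,t,cv2.TM_CCOEFF_NORMED);_,v,_,l=cv2.minMaxLoc(r)
        y0=203 if x0==373 else 204
        d=(345+l[0]/10-x0,196+l[1]/10-y0)
        a=onz("top",[(377.7,207.9)],.065)[0];b=onz("top",[(377.7+d[0],207.9+d[1])],.065)[0]
        print(k,nm,v,d,(b-a)[:2]@unit(86.4)*1000)
print(np.round(G[9][216:226,364:376]))
E
```

```text
7 pin+end 0.9221031665802002 (-20.19999999999999, -1.3000000000000114) 71.00291329588322
7 pin 0.9676377773284912 (-20.100000000000023, -1.4000000000000057) 70.67423630846912
8 pin+end 0.9162907600402832 (-20.30000000000001, -1.3000000000000114) 71.35261317529093
8 pin 0.9646636843681335 (-20.19999999999999, -1.4000000000000057) 71.02394728446934
9 pin+end 0.9155688881874084 (-20.899999999999977, -1.5) 73.49288018174718
9 pin 0.977978527545929 (-20.80000000000001, -1.5) 73.14319338216193
[[190. 188. 181. 135.  62.  40.  62.  63.  61.  63.  62.  58.]
 [129. 127. 110.  68.  39.  67.  66.  66.  66.  62.  60.  53.]
 [179. 170.  93.  41.  41.  68.  71.  68.  64.  66.  63.  49.]
 [192. 155.  72.  34.  64.  82.  75.  74.  72.  65.  58.  57.]
 [184. 112.  46.  50.  77.  78.  82.  78.  70.  56.  53.  57.]
 [156.  71.  42.  74.  84.  81.  82.  81.  73.  48.  54.  57.]
 [103.  48.  61.  75.  82.  80.  83.  82.  57.  52.  55.  58.]
 [ 57.  46.  68.  74.  77.  74.  78.  81.  54.  42.  43.  46.]
 [ 41.  57.  67.  67.  72.  69.  57.  47.  34.  34.  32.  30.]
 [ 51.  57.  64.  64.  50.  38.  33.  27.  26.  28.  29.  34.]]
```

View pics/top9c.png

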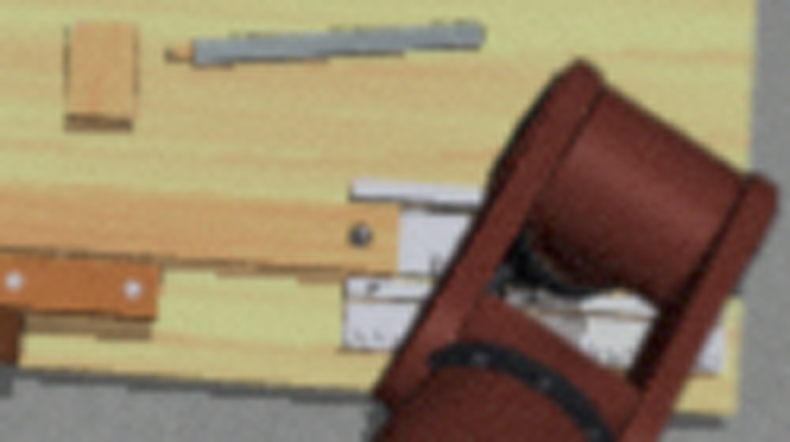

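The top view's pin match puts the leg at about +73.2 mm against a target of about 72.4, because the cam drags it. I'll finish the swing while easing the hold point back.

```bash
python3 - <<'E'
from look import *
g=np.array([.4797,-.3026]);E=unit(86.4)
d=.0722
yd=-.2298
for y in(30,27,24,21,18,15):
    t=g+d*E
    bot.move_linear([*t,.058],rot=[180,0,y],max_speed=.03)
    m=read_moment();p=read_position();f=read_wrist_force();print(y,round(d,4),read_time(),np.round(p,4),np.round(read_eef_rot()[2],2),np.round(f,1),np.round(m,2))
    if abs(m[2])>1.0: break
    d+=np.clip((yd-p[1])*.7,-.001,.001)
look(10)
f=cv2.imread("pics/side10.png");cv2.imwrite("pics/side10z.png",cv2.resize(f[235:300,300:370],None,fx=9,fy=9,interpolation=cv2.INTER_NEAREST))
E
```

```text
30 0.0722 24.7667 [ 0.4851 -0.2292  0.0589] 30.01 [0.5 3.9 8.3] [ 0.53 -0.08  0.21]
27 0.0718 25.0167 [ 0.4853 -0.2293  0.0589] 27.12 [1.2 5.2 8.4] [ 0.71 -0.15  0.62]
24 0.0714 25.2667 [ 0.4856 -0.2298  0.059 ] 24.23 [2.  4.8 8.5] [ 0.73 -0.43  1.14]
```

View pics/side10z.png

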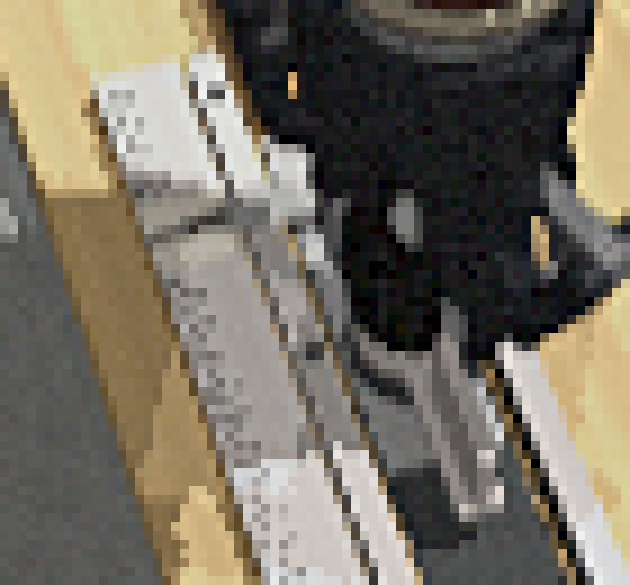

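```bash
python3 - <<'E'
from look import *
ax=np.array([.4846,-.2298])
for a in(.9,1.0,1.05):
    th=-33.6-np.degrees(a); P=[np.r_[ax+r*unit(th)+s*unit(th+90),z] for r in(.04,.062) for z in(.08,.052) for s in(-.003,.003)]
    print(a,np.round((proj("side",P)-[299.5,234.5])*9).astype(int).tolist())
    print(np.round((proj("side",[np.r_[ax+.062*unit(th),.08]])-[299.5,234.5])*9))
f=cv2.imread("pics/side10.png");g=cv2.cvtColor(f,cv2.COLOR_BGR2GRAY);print(g[256:263,313:330])
o1=cv2.resize(f[250:272,312:336],None,fx=16,fy=16,interpolation=cv2.INTER_NEAREST)
o2=cv2.resize(f[266:296,336:360],None,fx=16,fy=16,interpolation=cv2.INTER_NEAREST)
o1=cv2.copyMakeBorder(o1,0,o2.shape[0]-o1.shape[0],0,0,cv2.BORDER_CONSTANT)
cv2.imwrite("pics/z10.png",np.hstack([o1,o2]))
E
```

```text
0.9 [[475, 374], [494, 366], [468, 422], [487, 414], [515, 442], [535, 433], [507, 488], [526, 480]]
[[525. 437.]]
1.0 [[461, 379], [482, 372], [455, 426], [475, 420], [493, 449], [514, 442], [486, 496], [506, 489]]
[[504. 445.]]
1.05 [[454, 380], [475, 374], [448, 428], [468, 422], [482, 452], [503, 446], [475, 499], [496, 493]]
[[493. 449.]]
[[100  98  71 125 103 131 122 131 127 153 182 192  82 168 187 183 190]
 [113  90 120 137 132 144 139 144 144 144 145 126 103  95 145 137 137]
 [113  83 135 147 150 149 148 146 151 134 117  72  88 109 104  99  98]
 [112 103 116 151 153 151 153 111  87  60  48  56  85 107 110 100 107]
 [115 112  90 159 130 112  99  87  43 120 127 131 123 117  92 116 121]
 [113 112  89 102  87  97 121 133 156 174 174 173 169 135  88 138 130]
 [113 115 103  85 137 136 148 170 178 179 178 176 181 145 109 118 129]]
```

View pics/z10.png

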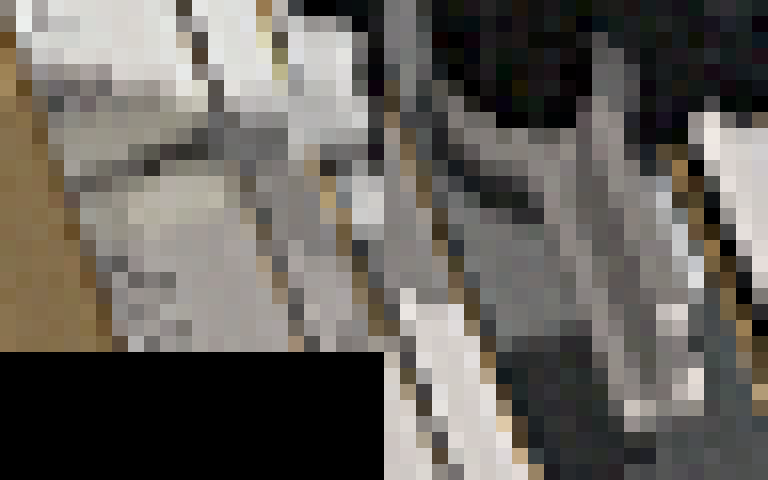

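```bash
python3 - <<'E'
from look import *
bot.pause(.3)
print(read_time(),read_position(),read_eef_rot()[2],read_finger_gap(),read_wrist_force(),read_moment())
look(11)
G={k:cv2.cvtColor(cv2.imread(f"pics/top{k}.png"),cv2.COLOR_BGR2GRAY).astype(np.float32) for k in(4,9,10,11)}
T2=cv2.resize(G[4][204:213,374:382],None,fx=10,fy=10,interpolation=cv2.INTER_CUBIC)
for k in(9,10,11):
    I=cv2.resize(G[k][196:222,345:378],None,fx=10,fy=10,interpolation=cv2.INTER_CUBIC)
    _,v,_,l=cv2.minMaxLoc(cv2.matchTemplate(I,T2,cv2.TM_CCOEFF_NORMED))
    d=(345+l[0]/10-374,196+l[1]/10-204)
    a,b=[onz("top",[q],.065)[0] for q in((377.7,207.9),(377.7+d[0],207.9+d[1]))]
    print(k,v,d,(b-a)[:2]@unit(86.4)*1000)
g=cv2.cvtColor(cv2.imread("pics/side11.png"),cv2.COLOR_BGR2GRAY);print(g[256:263,313:330])
E
```

```text
25.6667 [ 0.48562565 -0.22977527  0.05897384] 24.24076345085049 0.035093333418643895 [1.91215807 4.5628167  7.08157777] [ 0.80974603 -0.41405557  1.02664017]
9 0.977978527545929 (-20.80000000000001, -1.5) 73.14319338216193
10 0.9658706784248352 (-20.69999999999999, -1.5) 72.79350221279422
11 0.9683148264884949 (-20.69999999999999, -1.5) 72.79350221279422
[[100  98  76 132 105 129 128 130 125 152 182 189  85 169 188 183 184]
 [115  92 119 135 131 143 140 142 142 142 147 125 101  98 145 142 138]
 [111  85 135 147 147 148 143 149 153 131 114  82  88 107 101  98  95]
 [109 104 120 151 151 150 153 112  84  57  52  55  86 110 110 101 106]
 [114 113  87 156 132 113  91  89  42 121 120 126 124 115  89 120 121]
 [112 112  84 102  90  97 125 129 156 175 175 174 173 139  86 138 124]
 [112 115 102  83 133 137 146 169 180 178 176 175 180 143 115 120 128]]
```

View pics/top11.png

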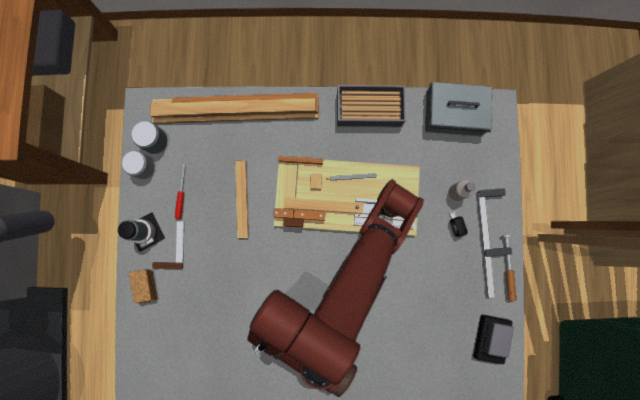

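View pics/side11.png

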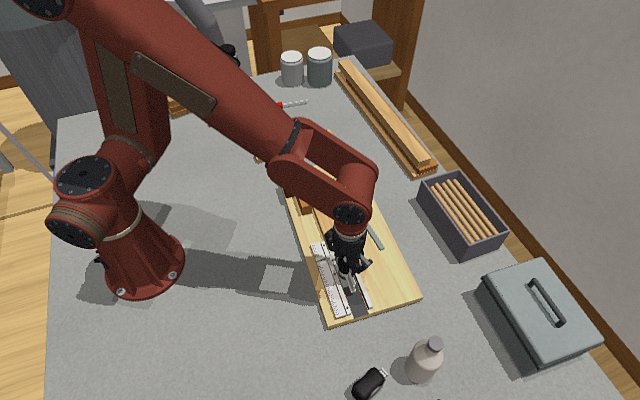

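The last pictures show the needle on the line at side px (320–324, 259–260), the lever along −y on its stop, the slat on its pin beside the fence, and the bystanders unmoved. I'm handing it in.

```bash
python3 -c "
from station import *
bot.sign_off(); print(read_time())"
```

```text
the job is handed in; nothing more can be done
the job is handed in; nothing more can be done
```

The job is handed in at about 26 s of the 69 s allowed. The slat hangs on the stop pin in the channel beside the fence. The leg is at the pencil line and the cam lever is swung closed. The gripper still holds the black grip.

- **Slat:** it went over the pin without any contact stop. The pin's nose shows through the hole in both views.
- **Leg position:** the top view's pin match puts the slide at about 72.8 mm, against a target of 72.1–73.1 mm from the two cameras. In the side view the needle lies on the line. The arm's own readings gave about 73 mm, so I trust the position to about 1 mm, not better.
- **Cam drag:** during the swing the cam pulled the leg about 1 mm past the line, and I eased it back before the lever reached its stop.
- **Lever:** the moment rose from 0.1 to 1.1 N m over the last 8° of turn, which means the lever is on its stop. The far top corner of the thumb plate matches the closed angle of 1.05 rad; its lower edge was harder to read.
- **Grip and bystanders:** the finger gap reads 35 mm on the 36 mm grip. The other things look unmoved in the last pictures, by eye only.

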